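# Test the blue stone on its dop

### The arm

A 7-joint arm with a two-finger parallel gripper is mounted at the origin on the work surface. World frame = base frame: x ahead of the robot, y to its left, z up, the work surface at z = 0. Lengths are in m, angles in rad, forces in N, time in s.
With the tool pointing down it reaches from about 0.35 to 0.9 m from the base axis. Payload 8.1 kg.
Tool frame: the origin (TCP) lies between the finger pads; the fingertips stand 25 mm ahead of it and the grasp point (between the pads) lies 6 mm ahead of it; z points along the fingers, y is the direction in which the jaws open and shut (so a half turn about z gives the same grasp; the last joint's range is limited). The gripper opens to 92 mm and grips with 3 to 60 N. Pads are 19 mm wide; open, the fingers measure 130 mm over their backs; the gripper's body (75 mm by 190 mm) begins 47 mm behind the grasp point.
Start: joints at [1.057, 0.434, 0.025, 1.573, -0.012, 1.134, -0.075], TCP at [0.25, -0.573, 0.252] pointing down, gripper open.
Joint ranges: [-2.62, 2.62], [-0.44, 2.09], [-1.27, 1.32], [0.08, 2.57], [-1.32, 4.46], [0.12, 2], [-2.74, 2.74]. Speed limits (rad/s): [2.22, 2.22, 3.01, 3.01, 3.14, 3.14, 3.14].

### API

Orientations are given as a rotation vector (axis times angle).
In Python, from cell import * gives the robot as it stands.
- The arm moves only by the shell command python3 -m jog 'ROWS' [FORCE]. ROWS is JSON, one flat list of numbers, 5 for each row, row after row: the finger opening in mm, from 0 to 91.8, then the shift along the tool's x, y, z in units of 40 mm (1.0 is 40 mm), then the turn about the tool's z in units of 6 degrees (1.0 is 6 degrees). A call has 1 to 20 rows; each row shifts and turns the pose as measured when the row begins, along the tool's axes as they then stand; what a row does not reach is not made up. A row lasts 1/12 s, in which the tool goes at most 41.7 mm and 7.16 degrees, less where a joint would pass 70% of its speed; a pose out of reach is approached as far as the arm can. A call is refused whole if a number of a shift passes 1 or a number of a turn 1, either way. A call with a gripper value outside its range is refused whole. The fingers move at their own pace and stop on an object; FORCE is the grip in N (left out, the last holds). Time passes only in rows, so rows that do not move let the fingers close. It gives the time, the measured TCP pose, the force and the opening at its end, in the units of the state.
- observe(): the state, without advancing time (a new reading comes with each control period).
- get_image(name): name is "side" or "top"; returns the picture (400x640x3 uint8, red, green, blue); there is no depth.
- camera_params(name): a dict with "intrinsics" (3x3 intrinsics, pixels), "xyz" and "orientation" of the camera in the world. Camera axes: x right, y down, z forward; pixel columns grow to the right and rows downward; lengths in m; the calibration is good to about 2 mm. A picture is of the moment at which its call begins. camera_params takes no time and is no camera call.
- sign_off(): hands the job in, once; it reports no verdict.
The state is a dict: "clock": time; "joints": joint angles; "dq": joint speeds; "joint_efforts": joint torques, N m; "position": TCP position; "ee_rot": TCP orientation; "force": force on the tool from outside, world axes, zero at the start; "ft_torque": the same for the moment, N m; "width": opening from 0.0 (shut) to 1.0 (fully open).
Only numpy, scipy, OpenCV 4.12 (cv2) and the standard library are available. Lean on these libraries where they do the work, as an engineer would, in place of code of your own. Each camera call takes 0.05 s, during which the arm holds its last target. There are 200 camera calls.

### The job

Take the gem tester out of its stand and use it on the blue stone in the sloping rack: set its sprung tip on the middle of the stone's flat top face with the tester square to that face, pressing so lightly that the tip gives about half its spring travel and never jabbing the stone. Do not touch the other stones or push the other things on the bench about. Finish while holding the tester still in the gripper with its tip on the stone: the reading is taken then, so do not put it down or let go.

Things in the scene. Friction and masses are not known exactly. Their poses are not given: they have to be found in the camera images.
- tester: white pen-shaped gem tester, blue tail, 140 mm long, 85 g. Origin: end of its copper tip (at rest); z up the pen to the tail. Above the origin: 0-14 mm tip, 4 mm thick; 14-40 mm grey nose, up to 14 mm thick; 40-140 mm flat-sided case, 28 mm along x, 20 mm along y (grip across the 20 mm, from above). It starts upright, tip down, in its stand and lifts straight out
- tester_tip (a joint): how far the sprung tip is pushed into the nose (m): 0 at rest, 0.006 fully in; it takes 0.8 N to start moving and 400 N/m from there (2 N at half way)
- tip_end (a point): the rounded end of the tester's tip, which moves with the tip; axes as the tester's
- tester_stand: black weighted stand, fixed to the bench, 84 x 80 mm base. Origin: underside, below the socket. The socket is a 16 mm round hole in a 74 x 46 mm plate whose top is 60 mm up; the tester's nose hangs in it and the case rests on the plate
- dop_rack: sloping wooden rack, fixed, 230 mm long (y), 80 mm deep (x); its board leans 20 degrees to face its own -x side, towards the robot, and is 66 mm high at the back. Origin: underside, below the middle of the row. Four dops stand in a row along y, square to the board, 56 mm apart, in any order
- dop_blue: cut blue stone, 24 mm across, waxed on a brass dop in the rack, its 16 mm wide, paler flat top face (table) outward. The stone to test. Origin: middle of that face, about 95 mm above the bench; z square out of it (up, leaning 20 degrees towards the rack's -x), y along the rack's row. The dop stands fixed
- dop_green: cut green stone, 24 mm across, waxed on a brass dop in the rack, its 16 mm wide, paler flat top face (table) outward. Origin: middle of that face; z square out of it. Not to be touched
- dop_amber: cut amber stone, 24 mm across, waxed on a brass dop in the rack, its 16 mm wide, paler flat top face (table) outward. Origin: middle of that face; z square out of it. Not to be touched
- dop_rose: cut rose stone, 24 mm across, waxed on a brass dop in the rack, its 16 mm wide, paler flat top face (table) outward. Origin: middle of that face; z square out of it. Not to be touched
- tin: red tin box, 92 x 64 x 24 mm; origin at its underside; not part of the job
- wood_dish: round wooden dish, 110 mm across, 38 mm high; origin at its underside; not part of the job
- loupe: folding steel loupe, about 64 x 28 x 14 mm; origin at its underside; not part of the job
- caliper: steel caliper lying flat, 210 mm long, 10 mm high; origin at its underside; not part of the job
- polish_jar: small green jar with white cap, 52 mm across, 58 mm high; origin at its underside; not part of the job
- spirit_lamp: amber glass spirit lamp with brass cap, 68 mm across, 85 mm high; origin at its underside; not part of the job
- tweezers: steel tweezers lying flat, 140 mm long, 8 mm high; origin at its underside; not part of the job
Not all that is in view belongs to the job. Leave any pink or purple look-alike of the dop_rack alone.

How it is judged:
By the outcome, as a careful person would: the job done as asked, in the order asked, and still so for the second after the job is handed in, while the arm keeps its last pose, push and grip.
It also fails if it takes over 38 s, if anything falls off the work surface, if the arm or the gripper's body presses on something with over 40 N, if the wrist force passes 120 N, or if a joint passes its speed limit or range.

## Working session

There is one attempt and no reset: what is moved stays moved. The work goes in short steps, Python scripts to look and compute and a shell command to move; the robot and the scene stay as the last step left them, time stands still between calls to the robot, and variables do not carry over. Pictures are saved under pics/ and viewed, about 8 in all and at most 12, crops included, and the job is handed in when it is done.

```bash
mkdir -p pics; ls; python3 - <<'E'
from cell import *
import cv2, numpy as np
print(observe())
for n in ("top","side"):
    cv2.imwrite(f"pics/{n}0.png",get_image(n)[:,:,::-1]); print(n,camera_params(n))
E
```

```text
pics
{'clock': 0.0, 'joints': array([ 1.05743296,  0.43519362,  0.02494162,  1.5741028 , -0.01157424,
        1.13402878, -0.07513123]), 'dq': array([0.00089866, 0.00262942, 0.0024928 , 0.00063   , 0.00148064,
       0.00078019, 0.00072864]), 'joint_efforts': array([-2.09782270e-04, -6.67854452e+01,  9.84803326e-01, -3.14469266e+01,
       -6.05525309e-02,  4.28030721e-02,  1.89388270e-04]), 'position': array([ 0.24933259, -0.57258173,  0.25096064]), 'ee_rot': array([-3.07410183e+00, -6.40294901e-01,  7.41766141e-04]), 'force': array([-0.48291744,  0.27353894, -0.97040241]), 'ft_torque': array([-0.05443931,  0.01883293, -0.04477768]), 'width': 1.0010269815584973}
top {'intrinsics': array([[431.4216328 ,   0.        , 318.20140064],
       [  0.        , 431.4216328 , 201.6883441 ],
       [  0.        ,   0.        ,   1.        ]]), 'xyz': array([0.23785978, 0.07215354, 1.51992955]), 'orientation': array([-2.12410064,  2.13346232, -0.17553161])}
side {'intrinsics': array([[381.894891  ,   0.        , 321.85879072],
       [  0.        , 381.894891  , 198.61845325],
       [  0.        ,   0.        ,   1.        ]]), 'xyz': array([0.14553334, 0.94954129, 0.61951777]), 'orientation': array([-0.45882369,  2.54844305, -1.46495115])}
```

View pics/top0.png

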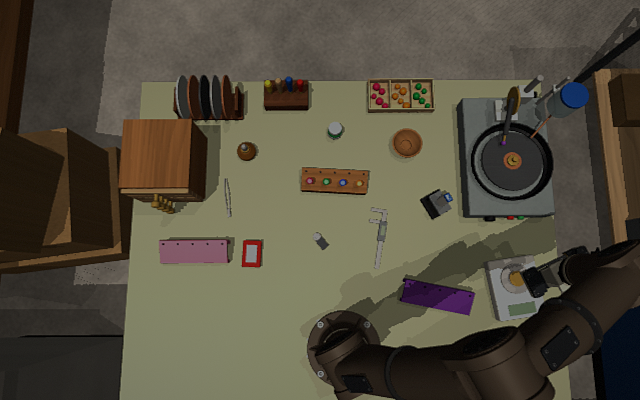

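View pics/side0.png

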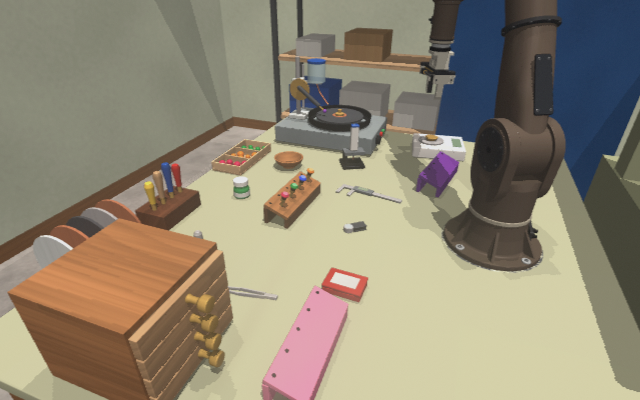

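Top view: the tester and stand are near (438,203) with the blue tail near (448,197). The brown rack is at (335,181), with its stones from left to right rose (310), green (326), blue (343,182) and amber (359). 

Look-alikes:
- **Tester:** the blue-handled tool in the rack at (289,83) and the bottle at (574,95).
- **Rack:** the pink one at (194,250) and the purple one at (437,296).
- **Blue stone:** the other stones and the bead tray at (400,95).

I choose the pen at (448,197) and the stone at (343,182), and will check both in one close crop.

```bash
python3 - <<'E'
import cv2, numpy as np
t=cv2.imread("pics/top0.png"); s=cv2.imread("pics/side0.png")
r=lambda im,x,y,w,h,k:cv2.resize(im[y:y+h,x:x+w],None,fx=k,fy=k,interpolation=cv2.INTER_CUBIC)
a=r(t,296,160,80,40,5); b=r(t,415,180,50,40,8)[:, :400]
c=r(s,260,165,66,60,6)[:300,:400]; d=r(s,330,115,50,60,5); 
d=cv2.copyMakeBorder(d,0,0,0,150,cv2.BORDER_CONSTANT)
top=np.hstack([a, b[:200]]) if False else None
L=np.vstack([a,c]); R=np.vstack([b,cv2.resize(d[:, :250],(400,480))[:180]])
cv2.imwrite("pics/crop.png",np.hstack([np.vstack([a,c]),np.vstack([b,np.zeros((180,400,3),np.uint8)])])); 
o=cv2.imread("pics/crop.png"); o[320:500,400:]=0
e=r(s,335,118,40,56,3.2); o[320:320+e.shape[0],400:400+e.shape[1]]=e
cv2.imwrite("pics/crop.png",o)
E
```

```text
Traceback (most recent call last):
ValueError: all the input array dimensions except for the concatenation axis must match exactly, but along dimension 1, the array at index 0 has size 400 and the array at index 1 has size 396
```

```bash
python3 - <<'E'
import cv2, numpy as np
t=cv2.imread("pics/top0.png"); s=cv2.imread("pics/side0.png")
r=lambda im,x,y,w,h:cv2.resize(im[y:y+h,x:x+w],(400,300),interpolation=cv2.INTER_CUBIC)
cv2.imwrite("pics/crop.png",np.vstack([np.hstack([r(t,296,150,80,60),r(t,415,185,52,39)]),np.hstack([r(s,260,165,64,48),r(s,320,120,72,54)])]))
E
```

```text
(no output)
```

View pics/crop.png

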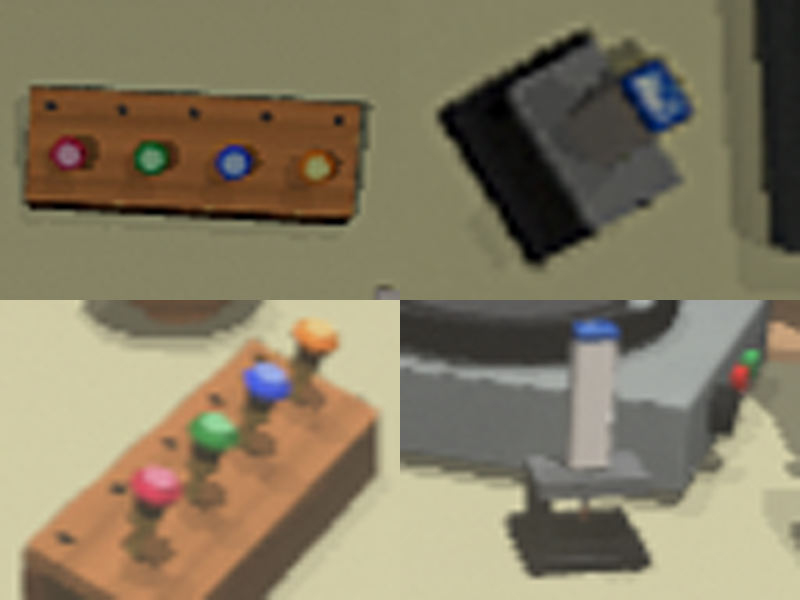

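Crops: the blue stone's table is at about top (342.8,182.6). The tester's blue tail is at about (448.4,197.6) and it stands in the black stand. Both choices hold. Next I measure in both views.

```bash
cat > h.py <<'E'
from cell import *
import cv2, numpy as np
from scipy.spatial.transform import Rotation as Ro
C={n:camera_params(n) for n in("top","side")}
def proj(n,p):
    c=C[n]; q=(np.atleast_2d(p)-c["xyz"])@Ro.from_rotvec(c["orientation"]).as_matrix()
    q=q@c["intrinsics"].T; return q[:,:2]/q[:,2:]
def ray(n,uv):
    c=C[n]; d=np.linalg.inv(c["intrinsics"])@[*uv,1]; return c["xyz"],Ro.from_rotvec(c["orientation"]).as_matrix()@d
def atz(n,uv,z):
    o,d=ray(n,uv); return o+d*(z-o[2])/d[2]
def tri(a,b):
    (o,d),(p,e)=ray("top",a),ray("side",b); s=np.linalg.lstsq(np.c_[d,-e],p-o,rcond=None)[0]
    x,y=o+s[0]*d,p+s[1]*e; return (x+y)/2,np.linalg.norm(x-y)
def state():
    s=observe(); return s["position"],Ro.from_rotvec(s["ee_rot"]).as_matrix(),s
E
python3 - <<'E'
from h import *
hsv={n:cv2.cvtColor(cv2.imread(f"pics/{n}0.png"),cv2.COLOR_BGR2HSV) for n in C}
def blob(n,x,y,w,h,lo,hi):
    m=cv2.inRange(hsv[n][y:y+h,x:x+w],np.array(lo),np.array(hi)); 
    p=np.argwhere(m)[:,::-1]+[x,y]; return p.mean(0),len(p),p
# stones, whole (top and side)
S={}
for k,xt,xs,ys,hue in (("rose",303,278,185,(160,180)),("green",319,287,180,(45,85)),("blue",336,297,172,(105,130)),("amber",352,305,164,(8,25))):
    a=blob("top",xt,174,14,16,(hue[0],110 if k!="amber" else 100,90 if k!="amber" else 130),(hue[1],255,255)); b=blob("side",xs,ys,16,16,(hue[0],60,100),(hue[1],255,255))
    S[k]=atz("top",a[0],.092); print(k,a[0],a[1],b[0],b[1],tri(a[0],b[0]),S[k])
r=S["amber"]-S["rose"]; print("row yaw",np.degrees(np.arctan2(r[1],r[0])))
a=blob("top",438,186,20,24,(100,100,50),(130,255,255)); print("tail",a[0],a[1],atz("top",a[0],.16),cv2.minAreaRect(a[2].astype(np.float32)))
b=blob("side",345,118,20,12,(100,100,50),(130,255,255)); print(b[0],b[1],tri(a[0],b[0]))
print("plate corners",[atz("top",(400*0+415+(u-400)/7.69,185+v/7.69),.06).round(4) for u,v in((512,92),(597,228),(682,180))])
print("base",[atz("top",(415+(u-400)/7.69,185+v/7.69),.01).round(4) for u,v in((440,110),(535,262),(590,32))])
for z in (0.06,.09,.12): print(z,proj("side",[atz("top",(458,217),z)]),proj("side",[atz("top",(458,100),z)]))
E
```

```text
rose [309.05555556 180.38888889] 18 [284.47058824 194.35294118] 34 (array([0.55878442, 0.11221664, 0.08982106]), np.float64(0.00016726635794986374)) [0.55837658 0.11218272 0.092     ]
green [326.25 180.75] 8 [293.64516129 185.61290323] 31 (array([0.55706976, 0.05373235, 0.08856294]), np.float64(0.0010425151941046164)) [0.55681055 0.05393428 0.092     ]
blue [342.         181.90909091] 22 [302.12903226 177.74193548] 31 (array([5.52503798e-01, 3.94857327e-04, 8.96731850e-02]), np.float64(0.0010575968165564627)) [0.55250857 0.00066174 0.092     ]
amber [359.08333333 182.        ] 12 [309.5060241  173.28915663] 83 (array([ 0.55343861, -0.05890852,  0.07721878]), np.float64(0.0034537598100803195)) [ 0.55188397 -0.05711242  0.092     ]
row yaw -92.19626420621464
tail [448.05263158 197.23684211] 38 [ 0.48556722 -0.33427738  0.16      ] ((447.8000793457031, 197.10003662109375), (8.049844741821289, 5.81377649307251), 63.43495178222656)
[354.74074074 124.85185185] 27 (array([ 0.486092  , -0.33582253,  0.15506127]), np.float64(0.0007569138171921739))
plate corners [array([ 0.5051, -0.3009,  0.06  ]), array([ 0.4436, -0.3355,  0.06  ]), array([ 0.4649, -0.3744,  0.06  ])]
base [array([ 0.5059, -0.2801,  0.01  ]), array([ 0.435 , -0.3204,  0.01  ]), array([ 0.5423, -0.351 ,  0.01  ])]
0.06 [[370.37666673 145.60095325]] [[273.7512834  129.40419524]]
0.09 [[371.39896647 139.21185596]] [[275.04198513 123.64571091]]
0.12 [[372.45621782 132.6043205 ]] [[276.37780998 117.68590909]]
```

```bash
python3 - <<'E'
import cv2, numpy as np
t=cv2.imread("pics/top0.png"); s=cv2.imread("pics/side0.png")
r=lambda im,x,y,w,h:cv2.resize(im[y:y+h,x:x+w],(w*5,h*5),interpolation=cv2.INTER_CUBIC)
cv2.imwrite("pics/crop2.png",np.hstack([r(t,430,150,60,80),r(s,320,100,90,80)]))
E
```

```text
(no output)
```

View pics/crop2.png

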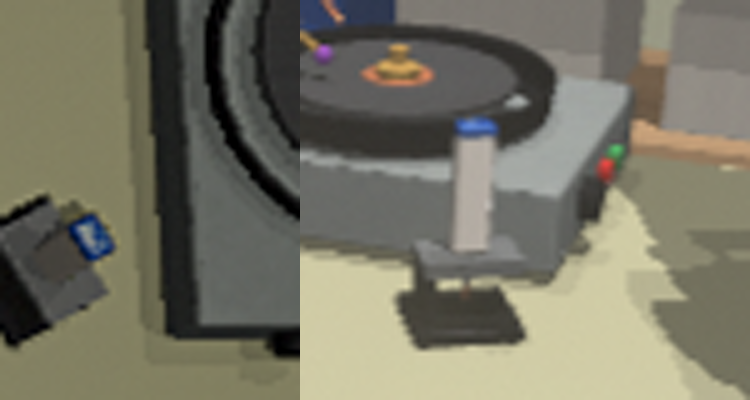

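Crop 2: the pen stands upright in the stand and the grey machine beside it is about 90 mm high, with its edge near top px (467,217). The stand's long side is at about 29° yaw and the rack's row is at about 88°. The tool can't be tilted by command, so I plan to pivot the pen in the pads against the stand's hole. First I go above the tester.

```bash
python3 -m jog '[50,0,0,0,-0.9, 50,0.9,-0.26,0,0, 50,0.9,-0.26,0,0, 50,0.9,-0.26,0,0, 50,0.9,-0.26,0,0, 50,0.9,-0.26,0,0, 50,0.9,-0.26,0,0, 50,0.9,-0.26,0,0, 50,0.9,-0.26,0,0, 50,0,0,0,0]' 20; cat > d.py <<'E'
from h import *
import sys
t=np.array([float(v) for v in sys.argv[1:4]]); p,R,s=state()
print("p",p.round(4),"xyaw",np.degrees(np.arctan2(R[1,0],R[0,0])).round(2),"z",R[:,2].round(4),"toolunits",((t-p)@R/.04).round(3),"f",s["force"].round(2),"w",round(s["width"]*91.8,2),"t",s["clock"],"j",s["joints"].round(2))
E
python3 d.py .485 -.3355 .144
```

```text
clock: 0.93
position: [0.4638, -0.3522, 0.2454]
ee_rot: [-3.036, -0.777, 0.009]
force: [0.0, 1.5, 0.3]
width: 0.547
p [ 0.4638 -0.3522  0.2454] xyaw 28.71 z [-0.0076  0.0058 -1.    ] toolunits [ 0.675 -0.09   2.534] f [0.02 1.5  0.33] w 50.22 t 0.9333 j [ 0.63  0.38 -0.09  1.67  0.04  1.1  -0.55]
```

```bash
python3 -m jog '[50,0.34,-0.045,0,0, 50,0.34,-0.045,0,0, 50,0,0,0,0]'; python3 d.py .485 -.3355 .144; python3 - <<'E'
from h import *
for n in C: 
    im=get_image(n); cv2.imwrite(f"pics/{n}1.png",im[:,:,::-1])
t=cv2.imread("pics/top1.png"); s=cv2.imread("pics/side1.png")
r=lambda im,x,y,w,h:cv2.resize(im[y:y+h,x:x+w],(w*5,h*5),interpolation=cv2.INTER_CUBIC)
cv2.imwrite("pics/crop3.png",np.hstack([r(t,410,160,80,80),r(s,315,90,80,80)]))
E
```

```text
clock: 1.18
position: [0.4881, -0.3322, 0.2442]
ee_rot: [-3.032, -0.785, 0.011]
force: [0.5, -0.6, -0.5]
width: 0.546
p [ 0.4881 -0.3322  0.2442] xyaw 29.02 z [-0.0094  0.0075 -0.9999] toolunits [-0.097  0.062  2.505] f [ 0.55 -0.55 -0.54] w 50.16 t 1.1833 j [ 0.58  0.4  -0.1   1.65  0.04  1.11 -0.6 ]
```

View pics/crop3.png

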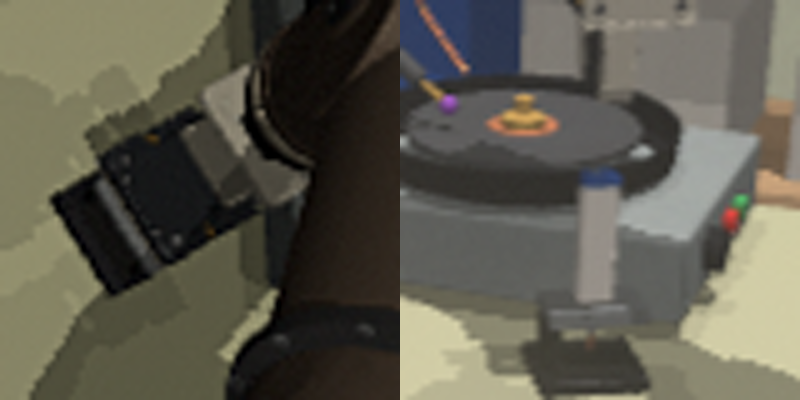

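Crop 3: the gripper is over the stand, and the side view shows the pen upright at about (355,125) with nothing touching it. Now I descend.

```bash
python3 -m jog '[50,-0.1,0.06,0.5,0, 50,0,0,0.6,0, 50,0,0,0.6,0, 50,0,0,0.4,0, 50,0,0,0,0]'; python3 d.py .485 -.3355 .144
```

```text
clock: 1.7
position: [0.4776, -0.3463, 0.159]
ee_rot: [-3.043, -0.767, 0.015]
force: [-0.1, 0.6, 0.2]
width: 0.544
p [ 0.4776 -0.3463  0.159 ] xyaw 28.29 z [-9.7e-03  5.0e-04 -1.0e+00] toolunits [ 0.294 -0.149  0.374] f [-0.08  0.64  0.25] w 49.94 t 1.7 j [ 0.6   0.48 -0.09  1.76  0.06  0.92 -0.59]
```

```bash
python3 -m jog '[50,0.27,-0.15,0.3,-0.1, 50,0,0,0,0]'; python3 d.py .485 -.3355 .144
```

```text
clock: 1.87
position: [0.4815, -0.3387, 0.1469]
ee_rot: [-3.041, -0.776, 0.018]
force: [-0.5, 1.5, -0.4]
width: 0.548
p [ 0.4815 -0.3387  0.1469] xyaw 28.62 z [-1.200e-02 -1.000e-04 -9.999e-01] toolunits [ 0.116 -0.029  0.07 ] f [-0.5   1.46 -0.4 ] w 50.27 t 1.8667 j [ 0.58  0.49 -0.09  1.77  0.06  0.89 -0.61]
```

```bash
python3 - <<'E'
from h import *
s=get_image("side")[:,:,::-1]; cv2.imwrite("pics/side2.png",s)
p,R,_=state(); g=proj("side",[p+.006*R[:,2],p+.025*R[:,2],[.485,-.3355,.16],[.485,-.3355,.06]]); print(g)
cv2.imwrite("pics/crop4.png",cv2.resize(s[80:180,305:415],None,fx=5,fy=5,interpolation=cv2.INTER_CUBIC))
E
```

```text
[[356.16945595 127.87262609]
 [355.94632719 132.84530214]
 [354.97646238 123.58292134]
 [353.56666235 149.36868363]]
```

View pics/crop4.png

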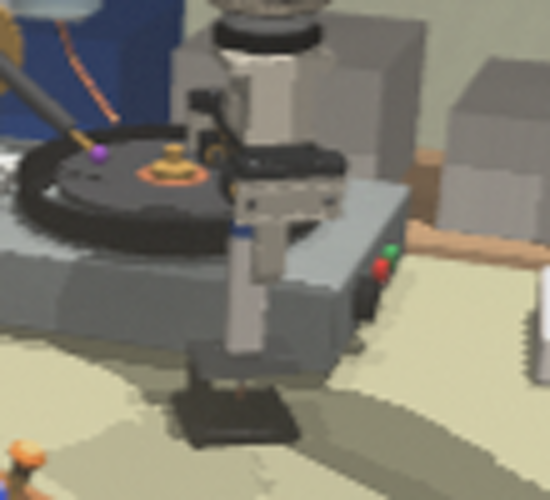

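Crop 4: the near finger is beside the pen's upper case at about (358,131), and the pen is clean between the jaws and seated. I close.

```bash
python3 -m jog '[40,0.1,-0.02,0,0, 14,0,0,0,0, 14,0,0,0,0, 14,0,0,0,0, 14,0,0,0,0, 14,0,0,0,0]' 15; python3 d.py .485 -.3355 .144
```

```text
clock: 2.42
position: [0.4842, -0.3424, 0.1537]
ee_rot: [3.042, 0.765, -0.013]
force: [-0.7, 1.7, -2.2]
width: 0.229
p [ 0.4842 -0.3424  0.1537] xyaw 28.23 z [-0.007  -0.0067 -1.    ] toolunits [ 0.102 -0.144  0.242] f [-0.71  1.65 -2.17] w 21.02 t 2.4167 j [ 0.58  0.48 -0.09  1.76  0.06  0.9  -0.61]
```

```bash
python3 -m jog '[14,0,0,0,0, 14,0,0,0,0]' 15; python3 d.py .485 -.3355 .144;  python3 -m jog '[14,0,0,0,0, 14,0,0,0,0]' 15; python3 d.py .485 -.3355 .144;  python3 -m jog '[14,0,0,0,0, 14,0,0,0,0,14,0,0,0,0, 14,0,0,0,0]' 15; python3 d.py .485 -.3355 .144
```

```text
clock: 2.58
position: [0.4837, -0.3415, 0.1537]
ee_rot: [3.043, 0.766, -0.014]
force: [-1.2, 2.1, 0.4]
width: 0.224
p [ 0.4837 -0.3415  0.1537] xyaw 28.25 z [-0.008  -0.0053 -1.    ] toolunits [ 0.102 -0.118  0.24 ] f [-1.16  2.08  0.4 ] w 20.59 t 2.5833 j [ 0.58  0.48 -0.09  1.76  0.06  0.9  -0.61]
clock: 2.75
position: [0.4836, -0.341, 0.1535]
ee_rot: [3.044, 0.767, -0.015]
force: [-1.3, 1.5, 0.0]
width: 0.228
p [ 0.4836 -0.341   0.1535] xyaw 28.28 z [-0.0086 -0.0046 -1.    ] toolunits [ 0.099 -0.104  0.237] f [-1.27  1.55  0.03] w 20.97 t 2.75 j [ 0.58  0.48 -0.09  1.76  0.06  0.9  -0.61]
clock: 3.08
position: [0.4835, -0.3408, 0.1535]
ee_rot: [3.044, 0.767, -0.015]
force: [-1.5, 2.1, 0.3]
width: 0.227
p [ 0.4835 -0.3408  0.1535] xyaw 28.29 z [-0.009  -0.0044 -1.    ] toolunits [ 0.098 -0.1    0.236] f [-1.53  2.07  0.35] w 20.88 t 3.0833 j [ 0.58  0.48 -0.09  1.76  0.06  0.9  -0.61]
```

```bash
python3 -m jog '[14,0,0,-0.2,0, 14,0,0,-0.2,0, 14,0,0,0,0, 14,0,0,0,0]' 15; python3 d.py .485 -.3355 .1685
```

```text
clock: 3.42
position: [0.4833, -0.3409, 0.171]
ee_rot: [3.045, 0.767, -0.016]
force: [-0.9, 2.7, -2.7]
width: 0.218
p [ 0.4833 -0.3409  0.171 ] xyaw 28.27 z [-0.0097 -0.0042 -0.9999] toolunits [ 0.101 -0.098  0.061] f [-0.92  2.7  -2.73] w 20.06 t 3.4167 j [ 0.58  0.46 -0.09  1.74  0.06  0.94 -0.61]
```

```bash
python3 - <<'E'
from h import *
s=get_image("side")[:,:,::-1]; cv2.imwrite("pics/side3.png",s)
cv2.imwrite("pics/crop5.png",cv2.resize(s[90:170,320:400],None,fx=6,fy=6,interpolation=cv2.INTER_CUBIC))
E
```

```text
(no output)
```

View pics/crop5.png

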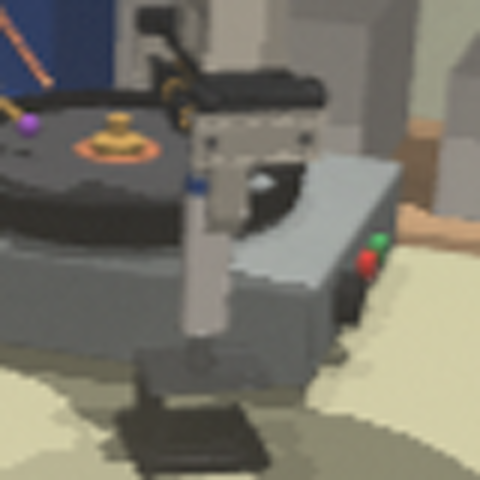

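Crop 5: the pen has lifted about 17 mm, with the case bottom at side px (354,145) clear of the plate and the nose still in the hole. Now I pivot gently against the hole.

```bash
python3 -m jog '[14,0,0,0,0, 14,-0.15,0,0,0, 14,-0.15,0,0,0,14,-0.15,0,0,0]' 5; python3 d.py .485 -.3355 .1685;  python3 -m jog '[14,-0.15,0,0,0,14,-0.15,0,0,0]' 5; python3 d.py .485 -.3355 .1685
```

```text
clock: 3.8
position: [0.4681, -0.349, 0.171]
ee_rot: [3.043, 0.771, -0.013]
force: [0.3, 1.8, -1.1]
width: 0.216
p [ 0.4681 -0.349   0.171 ] xyaw 28.42 z [-0.0077 -0.0041 -1.    ] toolunits [ 0.531 -0.095  0.059] f [ 0.26  1.82 -1.15] w 19.86 t 3.8 j [ 0.61  0.45 -0.09  1.76  0.06  0.93 -0.58]
clock: 3.97
position: [0.4562, -0.3555, 0.171]
ee_rot: [3.044, 0.77, -0.013]
force: [0.7, 1.6, -1.4]
width: 0.218
p [ 0.4562 -0.3555  0.171 ] xyaw 28.4 z [-0.0078 -0.0041 -1.    ] toolunits [ 0.873 -0.097  0.055] f [ 0.68  1.57 -1.41] w 20.01 t 3.9667 j [ 0.63  0.44 -0.09  1.78  0.06  0.93 -0.56]
```

```bash
python3 -m jog '[14,-0.15,0,0,0,14,0,0,0,0]' 5; python3 d.py .485 -.3355 .1685; python3 - <<'E'
from h import *
s=get_image("side")[:,:,::-1]; t=get_image("top")[:,:,::-1]; cv2.imwrite("pics/side4.png",s); cv2.imwrite("pics/top4.png",t)
r=lambda im,x,y,w,h:cv2.resize(im[y:y+h,x:x+w],(w*6,h*6),interpolation=cv2.INTER_CUBIC)
cv2.imwrite("pics/crop6.png",np.hstack([r(s,320,90,70,80),r(t,410,170,60,80)]))
E
```

```text
clock: 4.13
position: [0.4483, -0.3602, 0.1711]
ee_rot: [3.044, 0.766, -0.015]
force: [-0.5, 1.9, -0.9]
width: 0.22
p [ 0.4483 -0.3602  0.1711] xyaw 28.26 z [-0.0086 -0.0048 -1.    ] toolunits [ 1.1   -0.109  0.053] f [-0.5   1.87 -0.9 ] w 20.22 t 4.1333 j [ 0.64  0.44 -0.09  1.79  0.06  0.92 -0.55]
```

View pics/crop6.png

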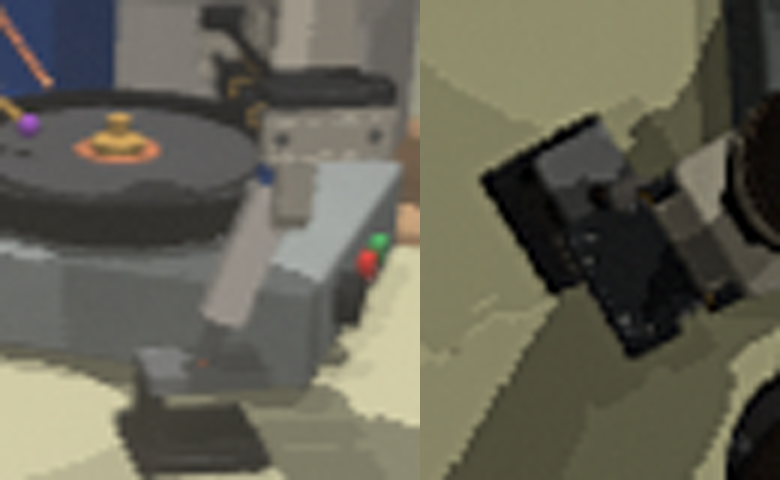

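Crop 6: the pen has swung in the pads, tip towards tool +x. The case bottom is near side px (357.2,143.2) and the tip near (353.7,150.5). I fit the angle.

```bash
cat > fit.py <<'E'
from h import *
from scipy.optimize import least_squares
def axis(R,th): return R@np.array([np.sin(th),0,np.cos(th)])   # from grasp to tip
def solve(obs,R,p,L0=127):
    g=p+.006*R[:,2]
    def f(v):
        th,L,ox=v; a=axis(R,th); e=R@np.array([np.cos(th),0,-np.sin(th)])
        r=[proj(n,[g+a*(L-k)*.001+e*ox*.001])[0]-uv for n,k,uv in obs]
        return np.r_[np.concatenate(r),(L-L0)/6,ox/2]
    s=least_squares(f,[.3,L0,0]); return np.degrees(s.x[0]),s.x[1:],s.fun.round(2)
E
python3 - <<'E'
from fit import *
p,R,_=state()
print(solve([("side",40,(357.2,143.2)),("side",0,(353.7,150.5))],R,p))
print(solve([("side",40,(357.2,143.2))],R,p))
for th in (15,18,20,22,25):
    a=axis(R,np.radians(th)); g=p+.006*R[:,2]; print(th,proj("side",[g+a*(.127-k) for k in (.14,.04,0)]).round(1).tolist(),(g+a*.127).round(4))
# edge-direction measurement of the case in the side picture
s=cv2.imread("pics/side4.png"); h=cv2.cvtColor(s[126:142,350:368],cv2.COLOR_BGR2HSV)
print(h[::3,:,1]); print(h[::3,:,2])
E
```

```text
(np.float64(20.31911452217641), array([ 1.24116026e+02, -1.69076329e-02]), array([ 0.24, -0.97, -0.34,  1.29, -0.48, -0.01]))
(np.float64(19.917111350142953), array([1.27660678e+02, 4.53626637e-09]), array([ 0.02, -0.07,  0.11,  0.  ]))
15 [[367.5, 117.9], [359.1, 143.4], [355.9, 153.2]] [ 0.4774 -0.3445  0.0422]
18 [[367.6, 118.0], [358.0, 143.2], [354.3, 152.8]] [ 0.483  -0.3415  0.044 ]
20 [[367.8, 118.0], [357.3, 143.0], [353.2, 152.5]] [ 0.4867 -0.3395  0.0454]
22 [[367.9, 118.1], [356.5, 142.7], [352.2, 152.2]] [ 0.4903 -0.3375  0.047 ]
25 [[368.0, 118.1], [355.4, 142.3], [350.6, 151.6]] [ 0.4957 -0.3346  0.0496]
[[34 26 25 34 29 34 28 34 30 25 22 23 22 22 24 27 35 31]
 [25 34 33 34 28 29  6  9 23 22 22 22 24 22 22 23 18  8]
 [ 9  8  8 10  7  9 15 22 22 22 22 22 21 21 24 12  8  8]
 [ 7  7 11  9  7 13 22 21 22 24 24 22 24 22 16  9  9  6]
 [11  5 13  8 20 25 23 24 22 24 24 22 23 12 10  7  5  7]
 [11 11 13 19 23 22 22 24 22 22 21 21 12 11  5 13 11 11]]
[[ 53  50  52  52  53  52  54  53  59 103 127 144 151 150 141 114 103 106]
 [ 52  53  54  52  54  52  86  83 110 139 148 150 150 150 149 147 140 155]
 [ 88  97 102 103 104 110 116 126 142 150 149 149 149 149 151 152 165 169]
 [107 111 115 115 115 119 128 144 150 150 150 149 151 150 129 114 116 120]
 [ 97  95  97  95 116 135 147 151 148 150 150 150 132 108 104 107 111 115]
 [ 97  97  97 120 142 150 150 150 148 149 149 134 105  97  95  96  96  97]]
```

The pivot is about 20° in the hand, which is what I need. I firm the grip, lift and turn to line up with the rack.

```bash
python3 -m jog '[14,0,0,0,0, 14,0,0,0,0, 14,0,0,0,0, 14,0,0,-0.3,0, 14,0,0,-0.6,0,14,0,0,-0.6,0,14,0,0,-0.6,0,14,0,0,-0.4,0.8,14,0,0,0,0.9,14,0,0,0,0.9,14,0,0,0,0.9,14,0,0,0,0.9,14,0,0,0,0.5, 14,0,0,0,0]' 40; python3 d.py .51 0 .27
```

```text
clock: 5.4
position: [0.4542, -0.3606, 0.2781]
ee_rot: [3.13, -0.063, -0.003]
force: [-0.4, 0.3, -0.6]
width: 0.217
p [ 0.4542 -0.3606  0.2781] xyaw -2.32 z [-0.0024 -0.0111 -0.9999] toolunits [ 1.03  -9.065  0.099] f [-0.44  0.27 -0.59] w 19.87 t 5.4 j [ 0.56  0.34  0.02  1.65  0.    1.15 -1.04]
```

```bash
python3 -m jog '[14,0.1,-0.4,0,0, 14,0.1,-0.8,0,0, 14,0.1,-0.8,0,0, 14,0.1,-0.8,0,0, 14,0.1,-0.8,0,0, 14,0.1,-0.8,0,0, 14,0.1,-0.8,0,0, 14,0.1,-0.8,0,0, 14,0.1,-0.8,0,0, 14,0.1,-0.8,0,0, 14,0.1,-0.7,0,0, 14,0,-0.4,0,0, 14,0,0,0,0, 14,0,0,0,0]' 40; python3 d.py .497 0 .265
```

```text
clock: 6.57
position: [0.5133, -0.0002, 0.2735]
ee_rot: [3.125, -0.017, 0.008]
force: [0.3, -1.4, -0.4]
width: 0.216
p [ 5.133e-01 -2.000e-04  2.735e-01] xyaw -0.62 z [ 0.005  -0.0169 -0.9998] toolunits [-0.409 -0.004  0.211] f [ 0.28 -1.36 -0.37] w 19.83 t 6.5667 j [ 0.03  0.24 -0.18  1.8   0.07  1.1  -1.76]
```

```bash
python3 -m jog '[14,-0.2,0,0.1,0.25, 14,-0.2,0,0.1,0, 14,0,0,0,0, 14,0,0,0,0]' 40; python3 d.py .497 0 .265; python3 - <<'E'
from h import *
s=get_image("side")[:,:,::-1]; t=get_image("top")[:,:,::-1]; cv2.imwrite("pics/side5.png",s); cv2.imwrite("pics/top5.png",t)
r=lambda im,x,y,w,h:cv2.resize(im[y:y+h,x:x+w],(w*6,h*6),interpolation=cv2.INTER_CUBIC)
cv2.imwrite("pics/crop7.png",np.hstack([r(s,265,105,75,100),r(t,305,155,58,100)]))
E
```

```text
clock: 6.9
position: [0.4953, -0.0036, 0.2644]
ee_rot: [3.122, -0.065, 0.008]
force: [0.2, -0.5, -1.1]
width: 0.213
p [ 0.4953 -0.0036  0.2644] xyaw -2.38 z [ 0.0046 -0.0185 -0.9998] toolunits [ 0.039 -0.09  -0.017] f [ 0.25 -0.52 -1.1 ] w 19.56 t 6.9 j [ 0.03  0.22 -0.18  1.85  0.07  1.07 -1.78]
```

View pics/crop7.png

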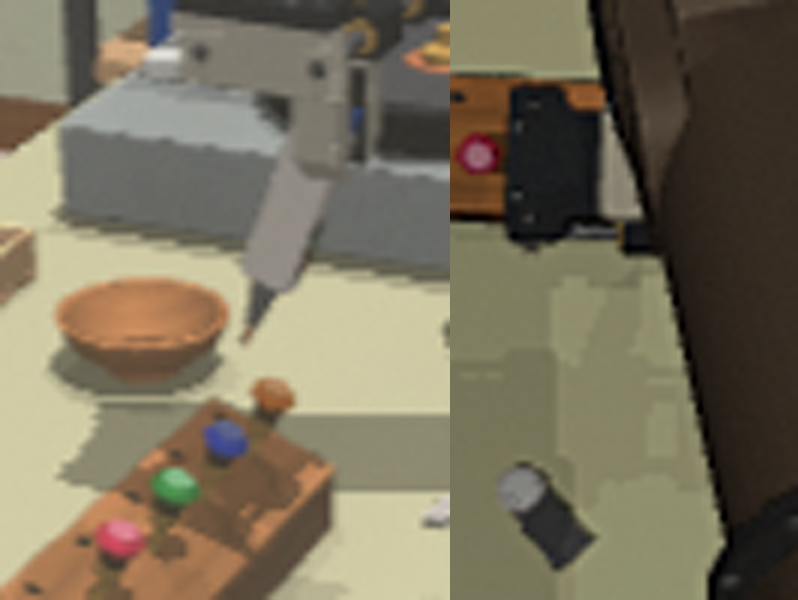

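Crop 7 (side): the tip is at about (305.7,162) and the case bottom at about (310.2,151.7). The blue stone is at about (302.5,178), and the pen is well above it, leaning the right way. The arm hides the top view there, so I fit the pen's silhouette numerically.

```bash
python3 - <<'E'
from h import *
s=cv2.imread("pics/side5.png"); h=cv2.cvtColor(s,cv2.COLOR_BGR2HSV)
y0,x0=133,300
for y in range(y0,165,2): print(y," ".join(f"{int(h[y,x,0]):3d}/{int(h[y,x,1]):3d}/{int(h[y,x,2]):3d}" for x in range(302,324,1)))
E
```

```text
133  40/  7/106  45/  5/105  40/  7/106  50/  7/106  45/  9/108  40/  7/107  38/  9/108  38/  9/108  26/ 15/118  18/ 22/138  18/ 21/145  16/ 23/146  15/ 23/136  18/ 29/113  21/ 33/101  21/ 33/102  23/ 33/101  23/ 33/102  21/ 34/105  21/ 32/104  23/ 29/107  30/ 12/108
135  38/ 10/106  45/ 10/106  45/ 10/107  30/ 10/107  38/ 10/106  40/  7/106  45/  9/108  30/  7/109  15/ 19/135  17/ 24/146  18/ 21/145  15/ 24/146  18/ 21/145  16/ 23/145  15/ 25/144  16/ 23/143  18/ 22/142  15/ 23/132  18/ 26/116  30/ 17/104  30/ 17/105  24/ 12/107
137  38/ 10/106  40/  7/107  45/ 10/107  42/ 12/107  40/  7/106  42/ 12/107  45/ 10/103  21/ 20/127  17/ 25/143  16/ 23/145  17/ 24/147  16/ 23/146  16/ 23/144  16/ 23/145  16/ 23/146  18/ 23/145  16/ 24/141  14/ 23/122  17/ 16/109  38/  9/108  30/  5/107  50/  7/107
139  42/ 12/107  45/ 10/105  36/ 12/106  40/  7/107  40/  7/105  38/ 10/107  26/ 17/120  18/ 24/140  18/ 23/146  17/ 24/146  18/ 23/145  18/ 21/145  18/ 23/146  17/ 24/146  13/ 24/146  18/ 23/143  18/ 24/125  17/ 16/111  42/ 12/108  40/  7/107  38/ 10/106  50/  7/107
141  30/  7/104  40/  7/104 
[... 2487 characters left out ...]
/ 53/208  27/ 54/208  27/ 53/208  27/ 53/207  27/ 53/207  27/ 53/208  27/ 53/207  27/ 53/208  26/ 53/208  27/ 52/206  27/ 52/207  27/ 52/206  27/ 53/208  27/ 53/207
161  26/ 55/195  27/ 53/208  28/ 52/183  18/ 76/141  19/ 73/158  25/ 55/195  27/ 53/208  27/ 54/208  27/ 53/208  27/ 53/207  27/ 53/208  27/ 53/207  27/ 52/206  27/ 53/208  27/ 51/208  27/ 54/207  27/ 52/206  27/ 53/208  27/ 53/208  27/ 51/208  28/ 52/206  27/ 51/208
163  27/ 53/207  27/ 53/208  27/ 53/208  26/ 53/204  27/ 53/206  27/ 52/209  27/ 52/207  27/ 53/207  27/ 53/208  27/ 52/209  26/ 52/207  27/ 53/207  27/ 52/207  27/ 53/207  27/ 53/208  27/ 52/207  26/ 52/207  27/ 53/208  27/ 53/208  27/ 53/207  27/ 53/208  27/ 53/208
```

```bash
python3 - <<'E'
from fit import *
p,R,_=state(); g=p+.006*R[:,2]
for th in (14,16,18,20,22,24,26):
    a=axis(R,np.radians(th)); P=lambda k:g+a*(.127-k*.001)
    q=proj("side",[P(90),P(50),P(20),P(0)]); 
    e=R@np.array([np.cos(np.radians(th)),0,-np.sin(np.radians(th))])*.014; f=R[:,1]*.01
    sil=[]
    for y in (137,139,141,143):   # silhouette mid/edges at the rows
        pts=[]
        for u in(-1,1):
            for v in(-1,1):
                A,B=proj("side",[P(130)+u*e+v*f,P(40)+u*e+v*f]); pts.append(A[0]+(B[0]-A[0])*(y-A[1])/(B[1]-A[1]))
        sil.append((round(min(pts),1),round(max(pts),1)))
    print(th,q.round(1).tolist(),"slope",((q[3]-q[0])[0]/(q[3]-q[0])[1]).round(3),sil)
E
```

```text
14 [[317.4, 137.8], [314.3, 149.9], [312.1, 158.6], [310.6, 164.3]] slope -0.256 [(np.float64(311.6), np.float64(323.6)), (np.float64(311.1), np.float64(323.0)), (np.float64(310.6), np.float64(322.5)), (np.float64(310.2), np.float64(322.0))]
16 [[317.0, 137.7], [313.5, 149.5], [311.0, 158.1], [309.3, 163.7]] slope -0.296 [(np.float64(311.2), np.float64(323.2)), (np.float64(310.6), np.float64(322.6)), (np.float64(310.0), np.float64(321.9)), (np.float64(309.5), np.float64(321.3))]
18 [[316.6, 137.5], [312.7, 149.1], [309.8, 157.6], [308.0, 163.0]] slope -0.336 [(np.float64(310.7), np.float64(322.8)), (np.float64(310.1), np.float64(322.1)), (np.float64(309.4), np.float64(321.4)), (np.float64(308.8), np.float64(320.7))]
20 [[316.2, 137.3], [311.9, 148.7], [308.7, 157.0], [306.7, 162.4]] slope -0.378 [(np.float64(310.2), np.float64(322.4)), (np.float64(309.5), np.float64(321.6)), (np.float64(308.7), np.float64(320.8)), (np.float64(308.0), np.float64(320.0))]
22 [[315.8, 137.1], [311.1, 148.3], [307.7, 156.4], [305.4, 161.6]] slope -0.422 [(np.float64(309.7), np.float64(321.9)), (np.float64(308.9), np.float64(321.1)), (np.float64(308.1), np.float64(320.2)), (np.float64(307.2), np.float64(319.3))]
24 [[315.4, 136.8], [310.3, 147.8], [306.6, 155.7], [304.2, 160.9]] slope -0.468 [(np.float64(309.1), np.float64(321.5)), (np.float64(308.2), np.float64(320.5)), (np.float64(307.3), np.float64(319.6)), (np.float64(306.4), np.float64(318.6))]
26 [[315.0, 136.6], [309.5, 147.3], [305.5, 155.0], [302.9, 160.1]] slope -0.515 [(np.float64(308.6), np.float64(321.0)), (np.float64(307.6), np.float64(320.0)), (np.float64(306.6), np.float64(318.9)), (np.float64(305.5), np.float64(317.9))]
```

```bash
python3 - <<'E'
from fit import *
px=lambda u,v,x,y,k:(x+(u+.5)/k-.5,y+(v+.5)/k-.5)
T=[atz("top",px(u,v,296,150,5),.095) for u,v in((69,155),(151,158),(234,163),(317,167))]; T=np.array(T); print(T.round(4))
yd=np.array([.038,.9993,0]); o=np.array([84,28,-28,-84])*.001
c=(T-o[:,None]*yd).mean(0); print("centre",c,"blue",(c-.028*yd).round(4))
for n in C:
    im=cv2.imread(f"pics/{n}0.png"); x,y=(336,176) if n=="top" else (294,170)
    h=cv2.cvtColor(im,cv2.COLOR_BGR2HSV)[y:y+14,x:x+16]
    m=((h[...,0]>100)&(h[...,0]<132)&(h[...,1]>45)); pale=m&(h[...,2]>(170 if n=="side" else 120))
    for q,k in((m,"all"),(pale,"pale")): pp=np.argwhere(q)[:,::-1]; print(n,k,len(pp),pp.mean(0)+[x,y])
    print(n,h[...,2]*m); print(h[...,1]*m)
n=np.array([-.342,.013,.9397])
for S in ([.5535,0,.095],[.552,0,.095]): 
  S=np.array(S); u=np.array([.9397,-.035,.342])
  ring=lambda r,d:np.array([S-n*d+r*(np.cos(t)*u+np.sin(t)*yd) for t in np.arange(0,6.28,.1)])
  for k in C:
    h=proj(k,np.r_[ring(.012,.004)]); a=proj(k,ring(.008,0)); print(k,proj(k,[S]).round(2),"table box",a.min(0).round(1),a.max(0).round(1),"girdle",h.min(0).round(1),h.max(0).round(1))
E
```

```text
[[ 5.570e-01  1.109e-01  9.500e-02]
 [ 5.546e-01  5.550e-02  9.500e-02]
 [ 5.508e-01 -5.000e-04  9.500e-02]
 [ 5.478e-01 -5.650e-02  9.500e-02]]
centre [0.55254188 0.02735544 0.095     ] blue [ 0.5515 -0.0006  0.095 ]
top all 38 [342.23684211 182.02631579]
top pale 25 [342.2  181.76]
top [[  0   0   0   0   0   0   0   0   0   0   0   0   0   0   0   0]
 [  0   0   0   0   0   0   0   0   0   0   0   0   0   0   0   0]
 [  0   0   0   0   0   0   0   0   0   0   0   0   0   0   0   0]
 [  0   0   0   0   0  97 133 124   0   0   0   0   0   0   0   0]
 [  0   0   0   0 110 133 134 126 123  77   0   0   0   0   0   0]
 [  0   0   0   0 133 139 135 136 135 108   0   0   0   0   0   0]
 [  0   0   0  93 135 139 136 136 137 116   0   0   0   0   0   0]
 [  0   0   0  80 130 141 137 139 137 108   0   0   0   0   0   0]
 [  0   0   0   0  96 130 139 141 121  78   0   0   0   0   0   0]
 [  0   0   0   0   0  96  96  93   0   0   0   0   0   0   0   0]
 [  0   0   0   0   0   0   0   0   0   0   0   0   0   0   0   0]
 [  0   0   0   0   0   0   0   0   0   0   0   0   0   0   0   0]
 [  0  
[... 2712 characters left out ...]
   0   0 148 163 165 164 162 158  68   0   0   0]
 [  0   0   0   0   0   0  63 107 138 144 147  94   0   0   0   0]
 [  0   0   0   0   0   0   0   0   0   0   0   0   0   0   0   0]
 [  0   0   0   0   0   0   0   0   0   0   0   0   0   0   0   0]
 [  0   0   0   0   0   0   0   0   0   0   0   0   0   0   0   0]]
top [[342.23 181.43]] table box [339.9 179.1] [344.6 183.8] girdle [338.6 177.8] [345.7 184.8]
side [[301.67 176.03]] table box [299.1 174.4] [304.2 177.7] girdle [297.5 174.6] [305.1 179.6]
top [[342.24 181.86]] table box [339.9 179.5] [344.6 184.2] girdle [338.7 178.2] [345.7 185.2]
side [[302.13 176.11]] table box [299.6 174.4] [304.7 177.8] girdle [297.9 174.6] [305.5 179.7]
```

```bash
cat > tip.py <<'E'
from fit import *
import sys
# usage: tip.py height_mm [nsamples]
S=np.array([.551,-.001,.095]); th,L,OX=np.radians(20),.127,.003
n=np.array([-.342,.013,.9397]); n/=np.linalg.norm(n)
k=int(sys.argv[2]) if len(sys.argv)>2 else 0
A=[]
for _ in range(k): get_image("side"); A.append(observe())
p,R,s=state()
if A: p=np.mean([a["position"] for a in A],0); f=np.array([a["force"] for a in A]); print("F",f.mean(0).round(2),"sd",(f.std(0)/np.sqrt(k)).round(2),"F.n",(f@n).mean().round(2))
g=p+.006*R[:,2]; a=axis(R,th); e=R@np.array([np.cos(th),0,-np.sin(th)]); tip=g+a*L+e*OX
d=S+n*float(sys.argv[1])*.001-tip
print("t",round(s["clock"],2),"p",p.round(4),"z",R[:,2].round(4),"yaw",np.degrees(np.arctan2(R[1,0],R[0,0])).round(2),"sq err deg",np.degrees(np.arccos(-a@n)).round(2))
print("tip",tip.round(4),"height",((tip-S)@n*1e3).round(2),"px",proj("side",[tip])[0].round(1),"target px",proj("side",[tip+d])[0].round(1),"units",(d@R/.04).round(3))
E
python3 tip.py 15 8
```

```text
F [-0.16  0.09 -0.78] sd [0.3  0.12 0.09] F.n -0.68
t 7.4 p [ 0.4962 -0.0025  0.2646] z [ 0.005  -0.0179 -0.9998] yaw -2.28 sq err deg 1.04
tip [ 0.543  -0.0066  0.1406] height 45.52 px [305.5 162. ] target px [304.  172.1] units [ 0.061 -0.162  0.786]
```

```bash
python3 -m jog '[14,0.02,-0.08,0.25,0, 14,0.02,-0.08,0.25,0, 14,0.02,0,0.2,0, 14,0,0,0,0, 14,0,0,0,0]' 40; python3 tip.py 12 6; python3 - <<'E'
from h import *
s=get_image("side")[:,:,::-1]; t=get_image("top")[:,:,::-1]; cv2.imwrite("pics/side6.png",s); cv2.imwrite("pics/top6.png",t)
cv2.imwrite("pics/crop8.png",cv2.resize(s[130:190,280:340],None,fx=10,fy=10,interpolation=cv2.INTER_CUBIC))
E
```

```text
clock: 7.82
position: [0.499, 0.0046, 0.2327]
ee_rot: [3.123, -0.061, 0.007]
force: [0.0, 0.4, -0.9]
width: 0.216
F [-0.31 -0.07 -1.01] sd [0.15 0.18 0.12] F.n -0.84
t 8.12 p [0.4993 0.0044 0.2334] z [ 0.0063 -0.0177 -0.9998] yaw -2.27 sq err deg 1.04
tip [5.463e-01 4.000e-04 1.095e-01] height 15.22 px [303.7 172.2] target px [303.7 172.9] units [0.015 0.029 0.081]
```

View pics/crop8.png

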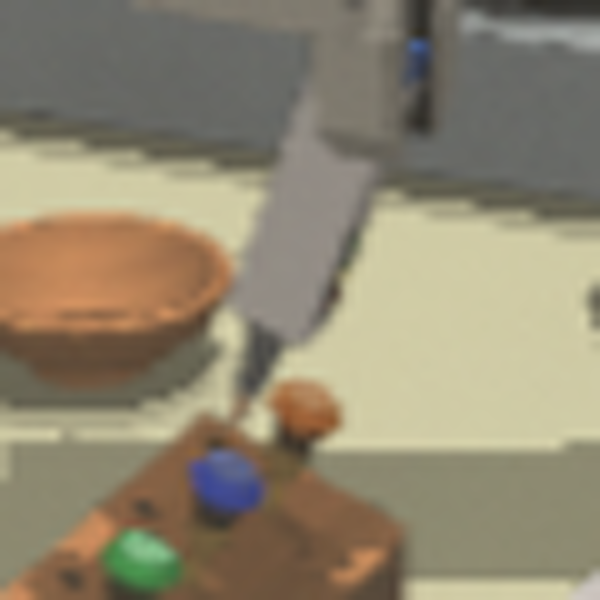

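Crop 8: the tip is at about (303.4,171.7), straight above the blue stone's table at about (302.4,176), and clear of the amber stone. That is within 1 px of the prediction. I approach slowly along the normal.

```bash
python3 -m jog '[14,0.02,0.03,0.06,0, 14,0.02,0,0.06,0, 14,0.02,0,0.06,0, 14,0.02,0,0.06,0, 14,0,0,0,0, 14,0,0,0,0]' 40; python3 tip.py 0 10
```

```text
clock: 8.72
position: [0.5033, 0.0025, 0.2236]
ee_rot: [3.123, -0.063, 0.012]
force: [-1.0, -0.6, -0.8]
width: 0.216
F [-0.2   0.12 -0.8 ] sd [0.13 0.2  0.16] F.n -0.68
t 9.22 p [0.5033 0.0025 0.2239] z [ 0.0076 -0.0177 -0.9998] yaw -2.29 sq err deg 1.08
tip [ 0.5505 -0.0015  0.1   ] height 4.84 px [302.8 174.5] target px [302.6 176. ] units [ 0.011 -0.015  0.124]
```

```bash
python3 -m jog '[14,-0.035,-0.01,0,0, 14,0.007,0,0.02,0, 14,0.007,0,0.02,0, 14,0.007,0,0.02,0, 14,0,0,0,0]' 40; python3 tip.py 0 10
```

```text
clock: 9.63
position: [0.5027, 0.003, 0.2214]
ee_rot: [3.123, -0.062, 0.013]
force: [0.2, 0.2, -0.7]
width: 0.216
F [-0.2  -0.24 -0.6 ] sd [0.16 0.12 0.15] F.n -0.49
t 10.13 p [0.5028 0.003  0.2216] z [ 0.0081 -0.0177 -0.9998] yaw -2.29 sq err deg 1.09
tip [ 0.55   -0.0011  0.0977] height 2.87 px [302.9 175.3] target px [302.6 176. ] units [ 0.025 -0.004  0.067]
```

```bash
for i in 1 2 3; do python3 -m jog '[14,0.006,0,0.02,0, 14,0.004,0,0.01,0, 14,0,0,0,0]' 40 >/dev/null; python3 tip.py 0 12 | grep -v '^t '; done
```

```text
F [-0.1   0.22 -0.62] sd [0.09 0.12 0.14] F.n -0.55
tip [ 0.5505 -0.0011  0.0966] height 1.64 px [302.7 175.6] target px [302.6 176. ] units [ 0.012 -0.003  0.039]
F [-0.63  0.37  0.51] sd [0.16 0.16 0.16] F.n 0.7
tip [ 0.5509 -0.0011  0.0955] height 0.46 px [302.6 175.9] target px [302.6 176. ] units [ 0.002 -0.003  0.012]
F [-0.82  0.11  0.55] sd [0.11 0.19 0.12] F.n 0.8
tip [ 0.5514 -0.0011  0.0943] height -0.8 px [302.5 176.2] target px [302.6 176. ] units [-0.009 -0.003 -0.018]
```

```bash
python3 -m jog '[14,0.003,0,0.015,0, 14,0.003,0,0.012,0, 14,0,0,0,0]' 40 >/dev/null; python3 tip.py 0 30; python3 - <<'E'
from h import *
s=cv2.cvtColor(get_image("side"),cv2.COLOR_RGB2BGR); cv2.imwrite("pics/side7.png",s)
cv2.imwrite("pics/crop9.png",cv2.resize(s[130:190,280:340],None,fx=10,fy=10,interpolation=cv2.INTER_CUBIC))
E
```

```text
F [-0.81 -0.02  1.1 ] sd [0.06 0.08 0.1 ] F.n 1.31
t 14.43 p [0.5044 0.0029 0.2171] z [ 0.0088 -0.0177 -0.9998] yaw -2.28 sq err deg 1.11
tip [ 0.5517 -0.0012  0.0933] height -1.86 px [302.4 176.5] target px [302.6 176. ] units [-0.017 -0.003 -0.043]
```

View pics/crop9.png

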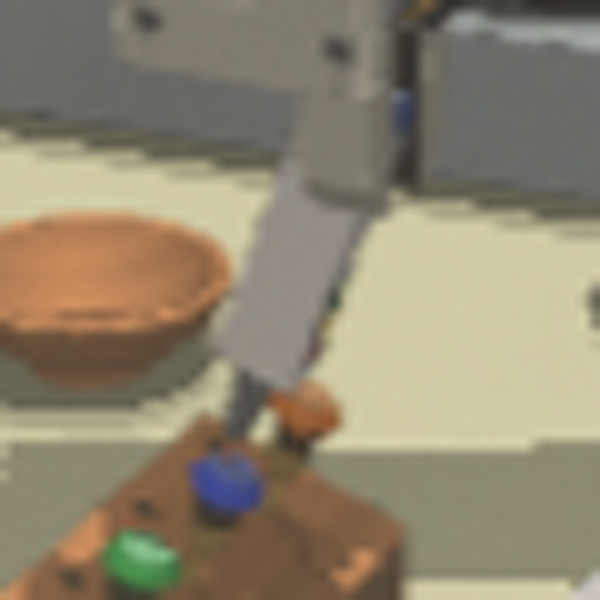

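Crop 9: the tip meets the middle of the blue stone's top at about px (302.7,175.6), and the amber stone is well behind the pen. The net force is about 1.96 N. As a last check, I measure the pen's tilt from its edge in this picture and the tool's stability.

```bash
python3 - <<'E'
from fit import *
s=cv2.imread("pics/side7.png"); g=cv2.cvtColor(s,cv2.COLOR_BGR2HSV)[...,2].astype(float)
rows=np.arange(149,163); xs=[]
for y in rows:
    r=g[y,298:312]; i=np.argmax(r<175); xs.append(298+i-1+(r[i-1]-175)/(r[i-1]-r[i]) if i else np.nan)
xs=np.array(xs); print(xs.round(2)); 
for sl in (slice(0,14),slice(0,10),slice(3,14)):print("slope",np.polyfit(rows[sl],xs[sl],1)[0].round(3))
p,R,_=state(); G=p+.006*R[:,2]
for th in (16,18,20,22,24):
    t=np.radians(th); a=axis(R,t); e=R@np.array([np.cos(t),0,-np.sin(t)])
    sl=[]
    for v in(-.01,.01):
        A,B=proj("side",[G+a*.05+e*(.003+.014)+R[:,1]*v,G+a*.085+e*(.003+.014)+R[:,1]*v]); sl.append((((B-A)[0]/(B-A)[1]).round(3),(A[0]+(B-A)[0]*(155-A[1])/(B-A)[1]).round(2)))
    n=np.array([-.342,.013,.9397]); print(th,sl,"err",np.degrees(np.arccos(-a@n/np.linalg.norm(n))).round(2))
E
python3 tip.py 0 10
```

```text
[306.58 306.15 305.48 304.92 305.08    nan    nan    nan    nan    nan
    nan    nan    nan    nan]
slope nan
slope nan
slope nan
16 [(np.float64(-0.29), np.float64(305.91)), (np.float64(-0.294), np.float64(307.97))] err 3.61
18 [(np.float64(-0.332), np.float64(305.34)), (np.float64(-0.335), np.float64(307.29))] err 1.77
20 [(np.float64(-0.375), np.float64(304.74)), (np.float64(-0.378), np.float64(306.59))] err 1.1
22 [(np.float64(-0.42), np.float64(304.11)), (np.float64(-0.423), np.float64(305.85))] err 2.71
24 [(np.float64(-0.467), np.float64(303.45)), (np.float64(-0.47), np.float64(305.06))] err 4.63
F [-1.09 -0.1   0.86] sd [0.16 0.09 0.15] F.n 1.18
t 14.98 p [0.5044 0.0029 0.2171] z [ 0.0088 -0.0177 -0.9998] yaw -2.29 sq err deg 1.11
tip [ 0.5517 -0.0012  0.0933] height -1.86 px [302.4 176.5] target px [302.6 176. ] units [-0.017 -0.003 -0.043]
```

```bash
python3 - <<'E'
from h import *
s=cv2.imread("pics/side7.png"); g=cv2.cvtColor(s,cv2.COLOR_BGR2HSV)[...,1].astype(float)
rows=np.arange(150,167); L=[];Rr=[]
for y in rows:
    m=g[y,296:324]; c=int(round(311.5-.37*(y-155)))-296-1
    i=c
    while m[i]<38: i-=1
    L.append(296+i+(m[i]-38)/(m[i]-m[i+1]))
    i=c
    while m[i]<38 and i<27: i+=1
    Rr.append(296+i-(m[i]-38)/(m[i]-m[i-1]))
print(np.array(L).round(2)); print(np.array(Rr).round(2))
for a,b in((0,9),(0,14),(4,14)): print(np.polyfit(rows[a:b],L[a:b],1).round(3)[0],np.polyfit(rows[a:b],Rr[a:b],1).round(3)[0], "L@155",np.polyval(np.polyfit(rows[a:b],L[a:b],1),155).round(2))
E
```

```text
[306.5  305.93 305.47 305.36 304.92 304.4  304.07 303.94 303.72 303.18
 303.   302.5  301.94 301.3  301.   301.36 302.91]
[317.8  317.38 316.38 315.65 315.39 314.63 314.65 314.33 313.54 313.46
 312.48 311.5  311.19 311.08 310.46 309.8  310.33]
-0.348 -0.511 L@155 304.58
-0.364 -0.516 L@155 304.56
-0.37 -0.511 L@155 304.59
```

The left edge of the pen has slope −0.364, so the in-hand pivot is about 19.5–20° and the pen is about 1° off square. The force is steady and the grip firm, so I hand in.

```bash
python3 -c "
from cell import *
print(sign_off())"
```

```text
the job is handed in; nothing more can be done
None
```

I took the gem tester out of its stand and handed the job in with its sprung tip on the middle of the blue stone's table, the gripper holding it still at 40 N. Sign-off gives no verdict; it came at about 15 s of the 38 s allowed.

The tool cannot be tilted by command. I gripped the case lightly and swung the pen about 20° in the pads against the wall of the stand's hole. Then I firmed the grip, turned to the rack and came down along the stone's normal in 1 mm steps.

Last checks:
- **Force:** about 1.8–2.0 N net along the face's normal, after subtracting the no-contact reading. That puts the tip about 2.6–2.9 mm in, out of 6 mm.
- **Square to the face:** about 1° off. Most of that is a 1° sideways drift of the tool that I could not correct. The pen's edge in the side picture agreed with 19.5–20° of pivot.
- **On the middle:** the model put the tip within about 0.5 mm of the table's centre, but the camera calibration allows about 2 mm. The arm hid the top view there, so the sideways position along the row relies on the arm's own reading.
- **Other stones and things:** in the last side picture the tester was clear of the other stones. I did not compare every other item on the bench before and after.

One check disagreed: the right edge of the pen in the side picture gave a steeper angle. I disregarded it because coloured background and the pen's shaded side made that edge unreliable.

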